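# Wedge a rocking portion scale

### The arm

A 6-joint arm with a two-finger parallel gripper is mounted at the origin on the work surface. World frame = base frame: x ahead of the robot, y to its left, z up, the work surface at z = 0. Lengths are in mm, angles in rad, forces in N, time in s.
With the tool pointing down it reaches from about 325 to 875 mm from the base axis. Payload 4.4 kg.
Tool frame: the origin (TCP) lies on the centre line of the jaws, within the pads' length; the fingertips stand ahead of it and the grasp point (between the pads) lies 6 mm ahead of it (ctrl.tcp_to_tips is the z of the fingertips in the tool frame, in mm); z points along the fingers, y is the direction in which the jaws open and shut (so a half turn about z gives the same grasp; the last joint's range is limited). The gripper opens to 85 mm and grips with 20 to 120 N. Pads are 22 mm wide; open, the fingers measure 114 mm over their backs; the gripper's body (76 mm by 85 mm) begins 54 mm behind the grasp point. The pads swing forward as they close: fully open they stand 13 mm farther back than shut.
Start: joints at [-0.15, 0.207, 1.542, -0, 1.393, -0.15], TCP at [575.002, -0.012, 256.282] pointing down, gripper open.
Joint ranges: [-2.73, 2.73], [-0.86, 2.22], [0.23, 2.46], [-1.11, 4.25], [0.08, 2.63], [-2.82, 2.82]. Speed limits (rad/s): [2.79, 2.79, 3.14, 3.14, 3.14, 3.14].

### API

Orientations are given as a 3x3 rotation matrix whose columns are the frame's x, y, z axes.
In Python, from plant import ctrl, sensors, optics gives the robot as it stands. Calls block until the motion is done:
- ctrl.move_ptp(position, orientation): joint-space move of the TCP to a pose.
- ctrl.move_l(position, rot=None, vel=150, threshold=None): straight line of the TCP; rot=None keeps the orientation; vel is the mean speed in mm/s. With threshold (N) it stops when the force on the tool has changed by that much, and returns True; else False.
- ctrl.set_joints(angles): joint-space move.
- ctrl.gripper_to(opening, force=None): finger opening in mm; force is the grip in N (None keeps the last); returns when the fingers have stopped.
- ctrl.hold(seconds).
- ctrl.solve_ik(position, orientation): joint angles nearest the present ones, or None.
- sensors.read_state(): the state.
- optics.grab_frame(name): name is "scene" or "side" or "wrist"; returns (picture, depth): 420x560x3 uint8, red, green, blue; 420x560 float32, mm along the optical axis (not along the pixel's ray), 0 where there is no reading.
- optics.camera_params(name): a dict with "mtx" (3x3 intrinsics, pixels), "R" (3x3) and "t" (3): a world point X has camera coordinates R X + t; the wrist camera has in their place "T_tool_cam" (4x4, takes a point from camera to tool coordinates, whose origin is the TCP and whose axes are the flange's). Camera axes: x right, y down, z forward; pixel columns grow to the right and rows downward; lengths in mm; the calibration is good to about 2 mm. A picture is of the moment at which its call begins: read the wrist's pose just before it. camera_params takes no time and is no camera call.
A pose or a line that the arm cannot do raises ctrl.MotionError and nothing moves.
- ctrl.finish_job(): hands the job in, once; it reports no verdict.
The state is a dict: "t": time; "q": joint angles; "qvel": joint speeds; "tau": joint torques, N m; "eef_pos": TCP position; "eef_rot": TCP orientation; "force": force on the tool from outside, world axes, zero at the start; "wrist_torque": the same for the moment, N m; "grip_width": finger opening in mm.
Only numpy, scipy, OpenCV 4.12 (cv2) and the standard library are available. Lean on these libraries where they do the work, as an engineer would, in place of code of your own. Each camera call takes 0.05 s, during which the arm holds its last target. There are 200 camera calls.

### The job

The portion scale on the packing table has lost the rubber pad of one foot and rocks down onto that corner. Push the wooden wedge along the table, thin edge first, under that bare foot until it is snug, the scale stands level on it and no longer rocks, then let go. Only push the wedge with your fingertips: never lift it, do not press or lift the scale itself, and leave the tumbler, the jar and the little bowl where they are.

Things in the scene. Friction and masses are not known exactly. Their poses are not given: they have to be found in the camera images.
- wedge: loose wooden wedge, 50 g, 95 mm long, 44 wide, 23 high at its upright thick end, sloping evenly to a 2 mm thin edge. Origin: centre of its underside; +x along its length to the thin edge (thin edge at x = +47.5 mm, thick end at -47.5), z up. It starts with the thin edge roughly towards the bare foot, up to 35 mm aside and 0.3 rad askew.
- scale: low square bench scale, 3 kg, grey 250 mm shell with steel plate; it does not slide. Origin: on the table under its centre, frame not tilting; the sunken corner lies along -x, y is the rocking axis through two feet. Level, the underside is 30 mm and the top 57 mm up. The corner overhangs the bare foot's centre by 36 mm; sunken, its underside is 18 mm up. Low display ledge on a far side.
- bare_foot (a point): lowest point of the bare foot, a steel dome of 20 mm radius, 141 mm from the scale's centre along its -x; at table height while sunken, 10 mm up when level. It carries 2 to 3 N. Driving the wedge in takes up to about 15 N at first, as the thin edge climbs the dome, then 3 to 10 N; once level, the opposite foot stands on the table, the wedge jams and the push grows steeply.
- rocker (a joint): how far the scale leans towards the bare foot, rad: 0 level and standing on all feet, 0.07 sunk onto the bare foot. It falls back by its own weight if not supported.
- tumbler: steel tumbler, 72 mm across, 70 mm high, standing to one side; origin at the centre of its foot. A bystander.
- jar: closed amber glass jar, 68 mm across, 66 mm high, standing to one side; origin at the centre of its foot. A bystander.
- bowl: small steel sauce bowl, 60 mm across, 30 mm high, standing to one side; origin at the centre of its foot. A bystander.
Not all that is in view belongs to the job. Several things look just like the wedge: the one meant starts farthest to the robot's right.

How it is judged (in metres and radians):
On the way:
1. the thin edge is under the bare foot and the corner begins to rise on the wedge (value of joint rocker between 0.008 and 0.045 rad and contact force between wedge and scale above 0.5 N), for 0.05 s.
At the end, for the whole second after the job is handed in: The scale leans less than 0.008 rad (its bare corner is within about 1 mm of level) and stays so, the bare foot resting on the wedge's slope within its width with more than 1 N, the wedge flat on the table (under 4 mm and 0.06 rad off) and at rest (value of joint rocker below 0.008 rad and contact force between wedge and scale above 1 N and x of bare_foot in the frame of wedge between -0.04 and 0.04 m and y of bare_foot in the frame of wedge between -0.022 and 0.022 m and height (world z) of wedge below 0.004 m and angle between wedge's own z axis and vertical below 0.06 rad and linear speed of wedge below 0.01 m/s); the robot touches nothing.
It fails at once if the wedge is lifted or tipped over instead of pushed along the table (height (world z) of wedge above 0.012 m or angle between wedge's own z axis and vertical above 0.5 rad).
It fails at once if the robot presses on or lifts the scale itself (over 8 N) (contact force between any of the fingers, the arm and scale above 8 N).
It fails at once if the tumbler, jar or bowl is shifted by more than 30 mm or knocked over (distance of any of tumbler, jar, bowl from where it was at the start of the episode above 0.03 m or angle between any of tumbler, jar, bowl's own z axis and vertical above 0.5 rad).
It also fails if it takes over 58 s, if anything falls off the work surface, if the arm or the gripper's body presses on something with over 40 N, if the wrist force passes 120 N, or if a joint passes its speed limit or range.

## Working session

There is one attempt and no reset: what is moved stays moved. The work goes in short steps, each a Python script; the robot and the scene stay as the last script left them, time stands still between calls to the robot, and variables do not carry over. Pictures are saved under pics/ and viewed, about 8 in all and at most 12, crops included, and the job is handed in when it is done.

```bash
mkdir -p pics
cat > h.py <<'E'
import numpy as np, cv2
from plant import ctrl, sensors, optics
def grab(n):
    s=sensors.read_state(); im,d=optics.grab_frame(n); p=optics.camera_params(n); K=np.array(p["mtx"])
    if n=="wrist":
        T=np.eye(4);T[:3,:3]=s["eef_rot"];T[:3,3]=s["eef_pos"]; M=T@np.array(p["T_tool_cam"]); Rw,C=M[:3,:3],M[:3,3]
    else:
        R=np.array(p["R"]);Rw=R.T;C=-R.T@np.array(p["t"]).ravel()
    return im,d,K,Rw,C
def cloud(d,K,Rw,C):
    v,u=np.mgrid[:d.shape[0],:d.shape[1]]
    c=np.stack([(u-K[0,2])/K[0,0],(v-K[1,2])/K[1,1],np.ones(d.shape)],-1)*d[...,None]
    return c@Rw.T+C
def ray(u,v,z,K,Rw,C):
    r=Rw@np.linalg.solve(K,[u,v,1.0]); return C+r*(z-C[2])/r[2]
def save(n,im): cv2.imwrite("pics/"+n,im[...,::-1])
E
python3 - <<'E'
from h import *
a=grab("scene");b=grab("side");save("scene.png",a[0]);save("side.png",b[0])
for n,f in(("scene",a),("side",b)):
    print(n,f[4].round(),f[2][0,0].round(),(f[3][:,2]).round(2)); np.savez(n+".npz",im=f[0],d=f[1],K=f[2],R=f[3],C=f[4])
print(ctrl.tcp_to_tips,sensors.read_state()["eef_rot"].round(3) if hasattr(sensors.read_state()["eef_rot"],'round') else sensors.read_state()["eef_rot"])
E
```

```text
scene [ 795. -547.  560.] 380.0 [-0.35  0.67 -0.65]
side [-347. -914.  745.] 529.0 [ 0.6   0.62 -0.5 ]
25.0 [[-0.     1.    -0.002]
 [ 1.     0.     0.   ]
 [ 0.    -0.002 -1.   ]]
```

View pics/scene.png

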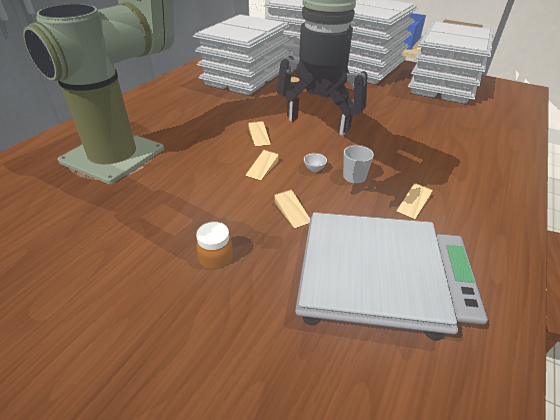

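View pics/side.png

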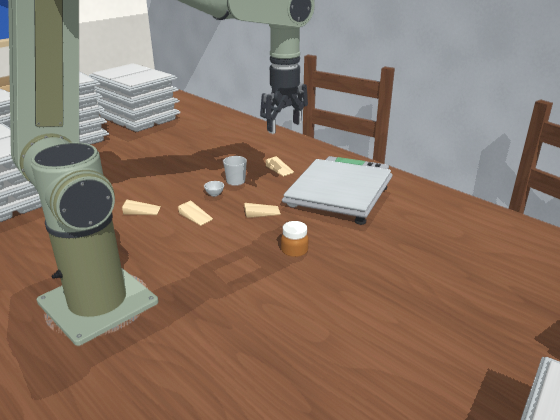

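The scene view shows four wooden wedges at about (259,133), (263,165), (292,208) and (415,200). The jar is at (213,245), the bowl at (315,162), the tumbler at (357,165) and the scale at (375,268). Next I measure them all.

```bash
cat > m.py <<'E'
from h import *
def wedges(im,P,zmax=40):
    hsv=cv2.cvtColor(im,cv2.COLOR_RGB2HSV)
    m=((hsv[...,0]>12)&(hsv[...,0]<28)&(hsv[...,1]>60)&(hsv[...,1]<170)&(hsv[...,2]>130)).astype(np.uint8)
    n,l,st,c=cv2.connectedComponentsWithStats(m)
    out=[]
    for i in range(1,n):
        if st[i,4]<150: continue
        q=P[l==i]; q=q[(abs(q[:,2])<zmax)]
        if len(q)<100: continue
        r=cv2.minAreaRect(q[:,:2].astype(np.float32))
        out.append((c[i].round(),r,q))
    return out
E
python3 - <<'E'
from m import *
for n in("scene","side"):
    f=np.load(n+".npz");P=cloud(f["d"],f["K"],f["R"],f["C"]);im=f["im"]
    print(n)
    for c,r,q in wedges(im,P):
        G=np.c_[q[:,:2]-q[:,:2].mean(0),np.ones(len(q))];g=np.linalg.lstsq(G,q[:,2],rcond=None)[0]
        print(c,np.round(r[0]),np.round(r[1]),round(r[2]),"z",q[:,2].min().round(),q[:,2].max().round(),"downhill deg",np.degrees(np.arctan2(-g[1],-g[0])).round(),"slope",np.hypot(*g[:2]).round(2))
    # scale: non-table points between z 40..75
    hsv=cv2.cvtColor(im,cv2.COLOR_RGB2HSV)
    m=((P[...,2]>32)&(P[...,2]<85)&(hsv[...,1]<40)&(P[...,0]>450)&(P[...,0]<1000)&(abs(P[...,1])<450)).astype(np.uint8)
    nn,l,st,c=cv2.connectedComponentsWithStats(m)
    i=1+np.argmax(st[1:,4]);q=P[l==i]
    r=cv2.minAreaRect(q[:,:2].astype(np.float32));print("scale",c[i],np.round(r[0]),np.round(r[1]),r[2]);print(cv2.boxPoints(r).round(1))
    from_=q;G=np.c_[q[:,:2]-q[:,:2].mean(0),np.ones(len(q))]
    for k in range(4):
        g=np.linalg.lstsq(G,from_[:,2],rcond=None)[0]; e=abs(G@g-from_[:,2])<3; G,from_=G[e],from_[e]
    print("plane",g.round(4),"downhill",np.degrees(np.arctan2(-g[1],-g[0])),len(G))
E
```

```text
scene
[258. 133.] [270. 298.] [ 53. 149.] 40 z -2.0 24.0 downhill deg -59.0 slope 0.07
[262. 165.] [370. 151.] [ 67. 168.] 6 z -2.0 25.0 downhill deg -125.0 slope 0.14
[414. 200.] [752. 216.] [136.  51.] 84 z -1.0 24.0 downhill deg -118.0 slope 0.14
[291. 208.] [510.  45.] [ 58. 131.] 50 z -2.0 25.0 downhill deg -31.0 slope 0.12
[212. 256.] [ 457. -171.] [68. 46.] 37 z 0.0 40.0 downhill deg -91.0 slope 0.41
scale [384.14110501 275.24839388] [754. -60.] [296. 248.] 19.308176040649414
[[ 573.6    8.5]
 [ 655.6 -225.6]
 [ 935.1 -127.6]
 [ 853.1  106.4]]
plane [ 5.68000e-02 -2.48000e-02  5.88286e+01] downhill 156.39009758711953 8027
side
[278. 166.] [759. 218.] [154.  68.] 73 z -2.0 27.0 downhill deg -78.0 slope 0.13
[139. 208.] [291. 299.] [ 97. 118.] 42 z -1.0 26.0 downhill deg -42.0 slope 0.12
[194. 213.] [378. 167.] [142.  67.] 83 z -3.0 28.0 downhill deg -97.0 slope 0.14
[260. 210.] [529.  47.] [95. 96.] 54 z -2.0 27.0 downhill deg -41.0 slope 0.14
[295. 246.] [ 438. -175.] [37. 65.] 51 z -1.0 40.0 downhill deg -118.0 slope 0.29
scale [340.45780591 185.87810595] [752. -59.] [307. 247.] 19.57333755493164
[[ 565.7    5.8]
 [ 648.3 -226.5]
 [ 937.8 -123.6]
 [ 855.2  108.8]]
plane [ 6.84000e-02 -1.72000e-02  5.67871e+01] downhill 165.87186625018168 1973
```

```bash
cat >> h.py <<'E'
def rot(a):
    c,s=np.cos(a),np.sin(a); return np.array([[c,s,0],[s,-c,0],[0,0,-1.0]])
E
python3 - <<'E'
from m import *
print(np.array(optics.camera_params("wrist")["T_tool_cam"]).round(2))
for a in(-30,150):
    for p in([440,85,30],[520,40,30],[520,40,230]): 
        q=ctrl.solve_ik(p,rot(np.radians(a))); print(a,p,None if q is None else np.round(q,2))
im,d,K,R,C=grab("wrist");save("w0.png",im)
P=cloud(d,K,R,C)
for c,r,q in wedges(im,P): print(c,np.round(r[0],1),np.round(r[1],1),r[2],np.round(q[:,2].max()),cv2.boxPoints(r).round(1).tolist())
E
```

```text
[[  -0.     -0.95   -0.32   82.51]
 [   1.     -0.     -0.     -0.49]
 [   0.     -0.32    0.95 -119.1 ]
 [   0.      0.      0.      1.  ]]
-30 [440, 85, 30] [-0.    0.28  2.01 -0.    0.85  2.09]
-30 [520, 40, 30] [-0.09  0.4   1.83 -0.    0.91  2.01]
-30 [520, 40, 230] [-0.09  0.12  1.7  -0.    1.32  2.01]
150 [440, 85, 30] [-0.    0.28  2.01 -0.    0.85 -1.05]
150 [520, 40, 30] [-0.09  0.4   1.83 -0.    0.91 -1.14]
150 [520, 40, 230] [-0.09  0.12  1.7  -0.    1.32 -1.14]
[71. 35.] [369.9 127.9] [56.5 71.4] 3.764071226119995 19.0 [[339.3999938964844, 161.60000610351562], [344.1000061035156, 90.4000015258789], [400.5, 94.0999984741211], [395.79998779296875, 165.3000030517578]]
[468.   8.] [747.  151.2] [20.3 51.2] 89.9686279296875 8.0 [[721.2999877929688, 141.10000610351562], [772.5999755859375, 141.0], [772.5999755859375, 161.39999389648438], [721.4000244140625, 161.39999389648438]]
[226. 138.] [512.6  30. ] [ 58.8 109.2] 57.0147819519043 27.0 [[450.79998779296875, 35.099998474121094], [542.2999877929688, -24.399999618530273], [574.4000244140625, 25.0], [482.79998779296875, 84.4000015258789]]
```

View pics/w0.png

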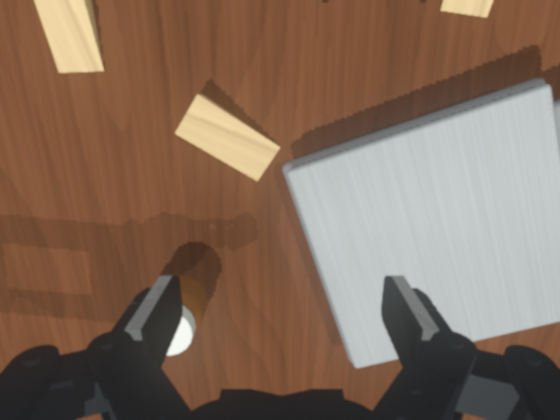

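The wrist view shows the chosen wedge at (226,138). It is the one farthest right, with its thin edge from about (280,148) to (259,181), facing the scale's sunken corner at (287,168). The jar is at (178,330). The look-alikes are at (70,35) and (468,8).

```bash
cat >> m.py <<'E'
def wedge_pose(f,near,pr=True):
    """quad of the sloping top in a wrist picture; thick corners at z=23, thin at z=2"""
    im,d,K,R,C=f
    hsv=cv2.cvtColor(im,cv2.COLOR_RGB2HSV)
    m=((hsv[...,0]>12)&(hsv[...,0]<28)&(hsv[...,1]>60)&(hsv[...,1]<170)&(hsv[...,2]>150)).astype(np.uint8)
    m=cv2.morphologyEx(m,cv2.MORPH_OPEN,np.ones((3,3)))
    cs,_=cv2.findContours(m,cv2.RETR_EXTERNAL,cv2.CHAIN_APPROX_NONE)
    c=min((c for c in cs if cv2.contourArea(c)>300),key=lambda c:np.hypot(*(ray(*c[:,0].mean(0),12,K,R,C)-near)[:2]))
    for e in np.arange(2,20,.5):
        a=cv2.approxPolyDP(c,e,True)[:,0]
        if len(a)<=4: break
    h=np.array([1,-.5])
    q=sorted(a.tolist(),key=lambda p:ray(*p,12,K,R,C)[:2]@h)
    k=np.array([ray(*p,23,K,R,C) for p in q[:2]]);t=np.array([ray(*p,2,K,R,C) for p in q[2:]])
    ax=t.mean(0)-k.mean(0); yaw=np.arctan2(ax[1],ax[0])
    wk=np.linalg.norm(k[0]-k[1]);wt=np.linalg.norm(t[0]-t[1])
    if pr: print("quad px",q,"len",np.hypot(*ax[:2]).round(1),"widths",wk.round(1),wt.round(1),"thick",k.mean(0)[:2].round(1),"thin",t.mean(0)[:2].round(1),"yaw",np.degrees(yaw).round(1))
    return k.mean(0)[:2],t.mean(0)[:2],yaw
E
cat > s.py <<'E'
from m import *
f=grab("wrist");im,d,K,R,C=f
wedge_pose(f,np.array([515,46,0]))
P=cloud(d,K,R,C)
m=((P[...,2]>35)&(P[...,2]<75)&(P[...,0]>540)&(d>0)&(im.astype(int).max(-1)-im.min(-1)<25)&(im.min(-1)>100)).astype(np.uint8)
m[270:]*=1
n,l,st,c=cv2.connectedComponentsWithStats(m);i=1+np.argmax(st[1:,4]);q=P[l==i]
# edges: corner = extreme along -x scale
for g in np.radians([154.3]):
    u=np.array([np.cos(g),np.sin(g)]);s=q[:,:2]@u;j=np.argsort(s)[-15:];print("corner",q[j].mean(0).round(1))
G=np.c_[q[:,:2],np.ones(len(q))];print("plane",np.linalg.lstsq(G,q[:,2],rcond=None)[0].round(4))
# left & top side edges by line fit of contour
cc=max(cv2.findContours((l==i).astype(np.uint8),cv2.RETR_EXTERNAL,cv2.CHAIN_APPROX_NONE)[0],key=cv2.contourArea)
a=cv2.approxPolyDP(cc,8,True)[:,0];print([(p.tolist(),P[p[1],p[0]].round(0).tolist()) for p in a])
E
python3 s.py
```

```text
quad px [[174, 133], [196, 94], [258, 180], [279, 146]] len 95.6 widths 44.2 43.6 thick [479.5  59.7] thin [559.2   6.8] yaw -33.6
corner [580.2   7.5  44.5]
plane [ 0.0651 -0.0388  7.8993]
[([541, 79], [804.0, 91.0, 42.0]), ([288, 170], [580.0, 8.0, 42.0]), ([356, 367], [657.0, -214.0, 58.0]), ([398, 358], [702.0, -200.0, 60.0]), ([380, 315], [678.0, -144.0, 59.0]), ([385, 275], [680.0, -99.0, 55.0]), ([403, 275], [697.0, -97.0, 58.0]), ([472, 340], [777.0, -172.0, 64.0]), ([559, 320], [860.0, -144.0, 68.0]), ([559, 101], [822.0, 72.0, 46.0])]
```

```bash
cat >> h.py <<'E'
A=np.radians(-25.4);U=np.array([np.cos(A),np.sin(A)]);N=np.array([-np.sin(A),np.cos(A)])
def at(s,n,z): return [*(s*U+n*N),z]
def st(tag=""):
    s=sensors.read_state();p=np.array(s["eef_pos"]);F=np.array(s["force"])
    print(tag,"t",round(s["t"],2),"s,n,z",(p[:2]@U).round(1),(p[:2]@N).round(1),p[2].round(1),"F u,n,z",(F[:2]@U).round(2),(F[:2]@N).round(2),F[2].round(2),"w",round(s["grip_width"],1))
E
python3 - <<'E'
from h import *
f=np.load("scene.npz")
for n,p in(("bowl",(315,170)),("tumbler",(357,180)),("jar",(214,265))):
    X=ray(*p,0,f["K"],f["R"],f["C"])[:2];print(n,X.round(),"s,n",(X@U).round(),(X@N).round())
ctrl.gripper_to(18)
ctrl.move_ptp(at(364,255,200),rot(A));st("above")
print(ctrl.move_l(at(364,255,30),vel=120,threshold=8));st("down")
print(ctrl.move_l(at(425,255,30),vel=40,threshold=12));st("push")
im=grab("wrist")[0];save("w1.png",im)
E
```

```text
bowl [496. 209.] s,n 358.0 401.0
tumbler [605. 222.] s,n 451.0 460.0
jar [ 461. -179.] s,n 493.0 36.0
above t 2.7 s,n,z 364.3 255.1 200.2 F u,n,z -0.52 0.21 -0.05 w 18.3
False
down t 4.27 s,n,z 364.7 255.3 30.6 F u,n,z -0.2 -0.06 0.02 w 17.8
False
push t 5.94 s,n,z 424.8 255.0 30.0 F u,n,z 0.01 0.04 0.44 w 18.0
```

View pics/w1.png

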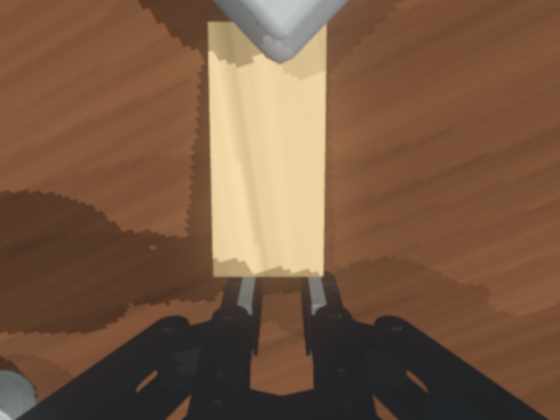

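The thick end sits square against both fingertips (row 275, columns 213–323). The thin edge, at row 22, points straight under the corner at (282,55). The wedge is about 5 mm left of the foot line, within its ±22 mm width. Next I push on in small steps and watch the force.

Run:
```python
from h import *
s=425
prev=0
while s<486:
    s+=2 if s>=437 else 6
    ctrl.move_l(at(s,255,30),vel=20,threshold=30)
    x=sensors.read_state();F=-(np.array(x["force"])[:2]@U)
    st("cmd %d"%s)
    if s>466 and F>22: break
    if F>35: break
im=grab("wrist")[0];save("w2.png",im)
```

```text
cmd 431 t 6.44 s,n,z 431.3 255.0 30.0 F u,n,z -0.82 -0.92 -0.03 w 17.9
cmd 437 t 6.89 s,n,z 435.3 254.9 29.7 F u,n,z -4.81 0.61 4.17 w 18.0
cmd 439 t 7.14 s,n,z 436.0 254.7 29.4 F u,n,z -7.58 0.32 5.23 w 17.9
cmd 441 t 7.39 s,n,z 437.7 254.7 29.2 F u,n,z -7.53 0.56 4.28 w 18.1
cmd 443 t 7.64 s,n,z 440.3 254.6 29.1 F u,n,z -5.48 -0.23 2.44 w 18.0
cmd 445 t 7.89 s,n,z 442.5 254.6 29.0 F u,n,z -5.23 0.05 1.39 w 18.4
cmd 447 t 8.14 s,n,z 444.6 254.6 29.0 F u,n,z -6.05 -0.16 0.69 w 17.9
cmd 449 t 8.39 s,n,z 446.8 254.6 29.0 F u,n,z -4.98 0.66 0.26 w 18.1
cmd 451 t 8.64 s,n,z 449.4 254.7 29.2 F u,n,z -4.11 -0.94 0.01 w 17.8
cmd 453 t 8.89 s,n,z 452.5 254.8 29.7 F u,n,z -4.99 0.0 -0.2 w 18.1
cmd 455 t 9.14 s,n,z 455.1 254.9 30.0 F u,n,z -3.62 -0.38 -0.32 w 18.0
cmd 457 t 9.39 s,n,z 457.3 255.0 30.1 F u,n,z -4.11 -0.01 -0.83 w 18.1
cmd 459 t 9.64 s,n,z 459.4 255.1 30.1 F u,n,z -3.26 0.03 -0.85 w 17.7
cmd 461 t 9.89 s,n,z 461.4 255.0 30.1 F u,n,z -3.64 0.27 0.07 w 17.7
cmd 463 t 10.14 s,n,z 463.4 255.0 30.1 F u,n,z -2.24 0.29 -0.54 w 17.9
cmd 465 t 10.39 s,n,z 465.4 255.0 30.1 F u,n,z -3.15 0.31 -0.85 w 18.4
cmd 467 t 10.64 s,n,z 467.3 255.0 30.1 F u,n,z -2.58 -0.01 0.86 w 18.0
cmd 469 t 10.89 s,n,z 469.3 255.0 30.1 F u,n,z -2.39 -0.38 -2.17 w 17.7
cmd 471 t 11.14 s,n,z 471.3 255.0 30.1 F u,n,z -2.49 0.64 -1.39 w 18.2
cmd 473 t 11.39 s,n,z 473.4 255.0 30.1 F u,n,z -2.85 -0.32 -1.56 w 18.1
cmd 475 t 11.64 s,n,z 475.3 255.0 30.1 F u,n,z -3.06 0.23 -0.78 w 17.9
cmd 477 t 11.89 s,n,z 477.3 255.0 30.0 F u,n,z -3.79 -0.26 -2.04 w 18.0
cmd 479 t 12.14 s,n,z 478.4 254.9 29.6 F u,n,z -4.88 0.1 -1.52 w 17.8
cmd 481 t 12.39 s,n,z 479.4 254.8 29.2 F u,n,z -7.31 -0.25 -1.92 w 18.0
cmd 483 t 12.64 s,n,z 480.1 254.7 29.0 F u,n,z -8.84 0.4 1.07 w 17.9
cmd 485 t 12.89 s,n,z 480.2 254.7 29.0 F u,n,z -14.12 -0.47 4.76 w 18.3
cmd 487 t 13.14 s,n,z 480.3 254.7 29.0 F u,n,z -18.46 -0.13 10.75 w 18.0
```

View pics/w2.png

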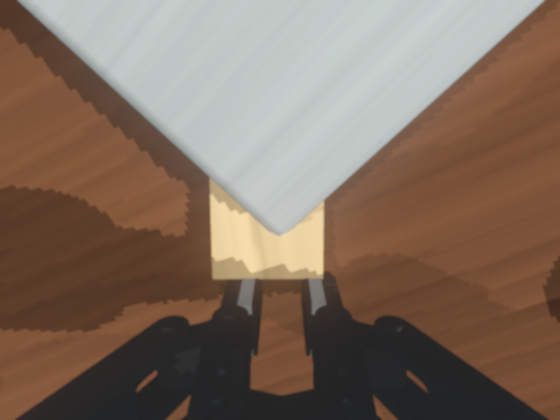

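The push stalled at s = 480.2, against 481 predicted, and the force rose steeply from 3 N to 18 N. That means it is level and jammed. I back off and check that it stays.

Run:
```python
from m import *
ctrl.move_l(at(476,255,29),vel=15); ctrl.move_l(at(430,255,30),vel=60); st("back")
ctrl.move_l(at(430,255,200),vel=150); ctrl.hold(.5)
for n in("wrist","scene"):
    f=grab(n);P=cloud(*f[1:]);im=f[0]
    m=(P[...,2]>45)&(P[...,2]<75)&(im.astype(int).max(-1)-im.min(-1)<25)&(im.min(-1)>100)
    X=P[...,:2]-np.array(at(553+141,255,0))[:2]; a,b=X@U,X@N   # scale frame x,y
    m&=(abs(a)+abs(b)<160)
    q=np.c_[a[m],b[m],np.ones(m.sum())];z=P[...,2][m]
    for k in range(3):
        g=np.linalg.lstsq(q,z,rcond=None)[0];e=abs(q@g-z)<4;q,z=q[e],z[e]
    print(n,"slope along x, y, height",g.round(4),len(z)); save("e_"+n+".png",im)
    if n=="wrist":
        hsv=cv2.cvtColor(im,cv2.COLOR_RGB2HSV)
        w=(hsv[...,0]>12)&(hsv[...,0]<28)&(hsv[...,1]>60)&(hsv[...,1]<170)&(hsv[...,2]>150)&(a<-170)&(a>-230)&(abs(b)<40)
        print("wedge s",(a[w]+694).min().round(1),"n",np.percentile(b[w]+255,[1,99]).round(1),"z",np.percentile(P[...,2][w],[5,50,95]).round(1))
f=np.load("scene.npz");P=cloud(f["d"],f["K"],f["R"],f["C"]);im=f["im"]
X=P[...,:2]-np.array(at(694,255,0))[:2];a,b=X@U,X@N
m=(P[...,2]>40)&(P[...,2]<80)&(im.astype(int).max(-1)-im.min(-1)<25)&(im.min(-1)>100)&(abs(a)+abs(b)<160)
print("scene before",np.linalg.lstsq(np.c_[a[m],b[m],np.ones(m.sum())],P[...,2][m],rcond=None)[0].round(4))
st()
```

```text
back t 14.99 s,n,z 430.5 255.2 30.3 F u,n,z 0.47 0.03 0.28 w 18.1
wrist slope along x, y, height [-4.50000e-03  6.00000e-04  5.78561e+01] 2755
wedge s 464.5 n [219.8 287.8] z [ 0.8 19.4 24.4]
scene slope along x, y, height [-4.00000e-04 -1.00000e-04  5.73453e+01] 12592
scene before [6.66000e-02 3.10000e-03 5.75031e+01]
 t 16.88 s,n,z 430.0 255.0 200.0 F u,n,z 0.08 -0.37 1.54 w 18.3
```

View pics/e_wrist.png

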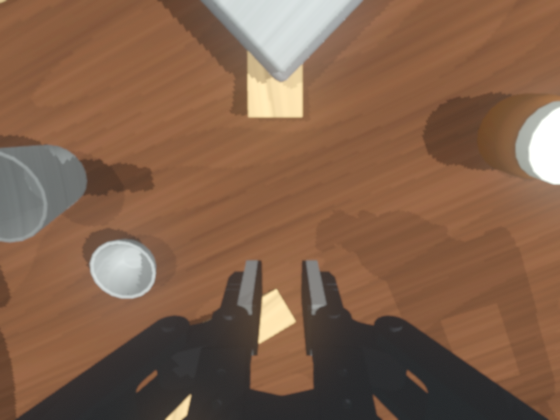

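The scene depth shows the scale level: its slope went from 0.067 to about 0.000 and the top is 57 mm up. The wedge lies under the corner (columns 247–303, row 118), untouched by the fingers. The tumbler, bowl and jar are where they were. Handing in.

```bash
python3 -c "
from h import *
ctrl.finish_job();st()"
```

```text
the job is handed in; nothing more can be done
the job is handed in; nothing more can be done
```

The wedge is under the bare foot and the scale stands level on it. I backed the gripper off and raised it clear, then handed the job in at about 17 s. No verdict is reported.

**What I did:** Of the four look-alike wedges I took the one farthest to the robot's right. I squared it up with two fingertips against its thick end and pushed it along the table under the foot. The push took up to about 8 N as the thin edge climbed the dome, then 2–5 N. It rose steeply to 18 N when the wedge jammed at s = 480 mm along the push line, where geometry predicted 481.

**Last checks, after letting go:**
- **Level:** the scene camera's depth shows the scale's slope went from 0.067 to −0.0004 rad, with the top at 57.3 mm. The coarser wrist view gave −0.0045 rad and 57.9 mm; both are inside the 0.008 limit.
- **Foot on the wedge:** it should sit about 5 mm to one side of the wedge's centre line, judged from the picture, well within its half-width of 22 mm.
- **Bystanders:** the tumbler, bowl and jar looked undisturbed in the last picture. I did not re-measure their positions.
- **Not usable:** a depth check of the wedge's own outline picked up stray pixels, giving a width of 68 mm instead of 44. I disregarded it and relied on the picture.

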